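Index the turntable and surface-scan the carved printing block

TASK

Bring the carved face of the printing block round for its next view: lift the turntable's spring index pin by its knob, swing the arm one hole counter-clockwise (seen from above) and let the pin drop fully into that hole. Then take the handheld scanner from its dock, hold it level in front of the block with its lens square to the middle of the carved face and 15 to 20 cm away, keep it still for two seconds, and set it gently back in its dock the way it lay. Do not touch the block and leave the other things on the table where they are.

Things in the scene. Friction and masses are not known exactly. Their poses are not given: they have to be found in the camera images.
- turntable: Fixed base of the turntable: dark steel disc, 300 mm diameter, 16 mm thick, flat on the table. Origin: centre of its underside, on the turning axis; z up. Eight 13 mm index holes in brass bushes, 45 degrees apart, 130 mm from the axis. At the start the pin is in the hole on the base's own -y axis. An aluminium platter (216 mm diameter, top 34 mm above the table) turns on it and carries the block.
- next_hole (a point): Mouth of the wanted hole in the base: the next one counter-clockwise from where the pin starts, at (92, -92, 16) mm in the base's frame.
- platter (a joint): Angle of the platter on its base, rad; 0 at the start, positive counter-clockwise seen from above; the next hole is at 0.785. It turns easily (0.05 N m friction) once the pin is drawn, and is locked while the pin is in a hole (free play about 0.01 rad).
- index_pin (a joint): How far the pin is drawn up, m: 0 = home in a hole, about 0.010 = its nose resting on the base between holes, 0.016 = upper stop. The spring pushes it down with 4 N at 0 rising to 6 N at the stop; the pin's nose is round and slips into a hole by itself when over it.
- pin_knob (a point): Middle of the pin's black round knob, on the pin's axis: 28 mm diameter, 26 mm high, 54 to 80 mm above the table with the pin home. Under it a 19 mm steel barrel stands on a 34 mm wide arm (top 34 mm above the table) that sticks out of the platter's rim over the holes. The knob rises with the pin and goes round with the platter, 130 mm from its axis and 80 mm from the block's near edge.
- block: Wooden printing block, upright on a white 30 mm plinth on the platter and turning with it: 100 mm wide (y), 85 mm high (z), 24 mm thick (x), top 149 mm above the table. Origin: centre of its underside, over the turning axis, 64 mm above the table. The carved face (dark raised flower) looks along its -x; the back (+x) has a handle. The pin's arm is on its -y side. Axes start parallel to the base's.
- block_face (a point): Middle of the carved face, 16 mm in front (-x) of the block's origin and 42.5 mm above its foot (106.5 mm above the table). Axes as block.
- scanner: Handheld surface scanner, 180 mm long, 0.4 kg, level in its dock: grey straight handle 42 mm wide, 40 mm high (x -90 to +35 mm), then a black head 64 mm wide, 46 mm high (x 35 to 90 mm) with a round lens in its end. Origin: centre of its underside, near its balance point; x along it towards the lens, z up. In the dock its underside is 30 mm above the table.
- scanner_lens (a point): The lens: middle of the scanner's front end, 90 mm along x and 23 mm above its underside. It looks along the scanner's x.
- dock: Grey dock, 215 x 88 mm: 8 mm base plate, two 24 mm thick saddles 30 mm high, at x = -72 mm (handle) and +66 mm (head), with 14 mm high cheeks leaning outwards (3 mm play each side at the bottom, 6 mm at the top), and a 44 mm high stop 6 mm behind the tail. 95 mm of handle is free between saddle and head. Origin: centre of underside. The scanner lies 30 mm straight above it, x along the dock's x.
- weight_right: Bystander: white bar-shaped weight, 80 x 22 x 22 mm, to the right of the dock, seen from the robot. Origin: centre of its underside.
- weight_far: Bystander: white bar-shaped weight, 80 x 22 x 22 mm, beyond the turntable. Origin: centre of its underside.
- cup: Bystander: paper cup, 72 mm diameter at the rim, 85 mm high, beyond the dock. Origin: centre of its underside.
- jar: Bystander: low glass jar with a white lid, 78 mm diameter, 42 mm high, beyond the dock. Origin: centre of its underside.

How it is judged:
By the outcome, as a careful person would: the job done as asked, in the order asked, and still so for the second after the job is handed in, with the robot touching nothing.
It also fails if it takes over 64 s, if anything falls off the work surface, if the arm or the gripper's body presses on something with over 40 N, if the wrist force passes 120 N, or if a joint passes its speed limit or range.

ROBOT

A 6-joint arm with a two-finger parallel gripper is mounted at the origin on the work surface. World frame = base frame: x ahead of the robot, y to its left, z up, the work surface at z = 0. Lengths are in m, angles in degrees, forces in N, time in s.
With the tool pointing down it reaches from about 0.375 to 0.9 m from the base axis. Payload 3.1 kg.
Tool frame: the origin (TCP) lies at the very end of the fingers, on their centre line; the grasp point (between the pads) lies 19 mm behind it; z points along the fingers, y is the line along which they close (so a half turn about z gives the same grasp; the last joint's range is limited). The gripper opens to 87 mm and grips with 3 to 60 N. Pads are 19 mm wide; open, the fingers measure 117 mm over their backs; the gripper's body (75 mm by 190 mm) begins 51 mm behind the grasp point.
Start: joints at [-73.826, 30.224, 82.088, -0, 67.689, -10.227], TCP at [0.278, -0.56, 0.223] pointing down, gripper open.
Joint ranges: [-176.69, 176.69], [-43.24, 126.21], [12.49, 139.97], [-82, 262], [0, 151.66], [-163.58, 163.58]. Speed limits (degrees/s): [159.86, 159.86, 180, 180, 180, 180].

INTERFACE

Orientations are given as a 3x3 rotation matrix whose columns are the frame's x, y, z axes.
In Python, from rig import * gives the robot as it stands.
- The arm moves only by the tool jog_arm, never from a script. Its arguments are lists of equal length, an entry for each row: "delta_pos": the shift along the world's x, y, z in cm, a list of three; "turn": the turn about the world's z in degrees; "grip": the closure, from 0 (fully open) to 1 (shut). In form: {"delta_pos": [[x, y, z], ...], "turn": [turn, ...], "grip": [grip, ...]}. A call has 1 to 12 rows; each row is the pose to reach, as a shift and turn from the pose commanded when the call began; what a row does not reach only later rows make up. A row lasts 1/8 s, in which the tool goes at most 62.5 mm and 10.7 degrees, less where a joint would pass 70% of its speed; a pose out of reach is approached as far as the arm can. A call with a gripper value outside its range is refused whole. The fingers move at their own pace and stop on an object; the grip force is fixed at half the most. Time passes only in rows, so rows that repeat a pose let the fingers close. It gives the time, the measured TCP pose, the force, the opening and the grip force at its end, in the units of the state.
- read_state(): the state, without advancing time (a new reading comes with each control period).
- capture(name): name is "scene" or "top" or "wrist"; returns a dict with "color" (420x560x3 uint8, blue, green, red), "fovy" (degrees; the focal length in pixels is half the picture's height over the tangent of half this angle, whatever the lens; pixels are square), "cx", "cy" (the principal point, pixels), "camera_from_world" (4x4, takes a point from world to camera coordinates). Camera axes: x right, y up, looking along -z (the intrinsics and any distortion apply to the point x, -y, -z); pixel columns grow to the right and rows downward; lengths in m; the calibration is good to about 2 mm. A picture is of the moment at which its call begins. There is no depth.
- hand_in(): hands the job in; it is judged then, once.
The state is a dict: "time_s": time; "joint_positions": joint angles; "qvel": joint speeds; "tau": joint torques, N m; "position": TCP position; "tcp_rot": TCP orientation; "force": force on the tool from outside, world axes, zero at the start; "moment": the same for the moment, N m; "opening": opening from 0.0 (shut) to 1.0 (fully open); "grasp_force": force on a finger pad.
Only numpy, scipy, OpenCV 4.12 (cv2) and the standard library are available. Lean on these libraries where they do the work, as an engineer would, in place of code of your own. Each camera call takes 0.05 s, during which the arm holds its last target. There are 200 camera calls.

## Working session

There is one attempt and no reset: what is moved stays moved. The work goes in short steps, Python scripts to look and compute and a tool call to move; the robot and the scene stay as the last step left them, time stands still between calls to the robot, and variables do not carry over. Pictures are saved under pics/ and viewed, at most 10 in all, crops included, and the job is handed in when it is done.

Besides the shell and the picture viewer there is one more tool, called after ">>>" as name(argument=value, ...) on one line, values as JSON. jog_arm: Moves the arm, as the interface text tells. Its arguments: {"type":"object","properties":{"delta_pos":{"type":"array"},"turn":{"type":"array"},"grip":{"type":"array"}},"required":["delta_pos","turn","grip"]}

```bash
mkdir -p pics; ls
python3 - <<'E'
from rig import *
import cv2,numpy as np
s=read_state();print(s['time_s'],s['position'],s['tcp_rot'],s['opening'])
for n in("scene","top"):
    c=capture(n);cv2.imwrite(f"pics/{n}0.png",c["color"])
    print(n,{k:v for k,v in c.items() if k!="color"})
E
```

```text
pics
0.0 [ 0.27772691 -0.55908953  0.22158435] [[ 8.95697299e-01  4.44663873e-01 -6.23893539e-04]
 [ 4.44664168e-01 -8.95695006e-01  2.05751619e-03]
 [ 3.56084790e-04 -2.12033479e-03 -9.99997689e-01]] 0.9995096168049716
scene {'fovy': 45.9286911746156, 'cx': 276.1991100218318, 'cy': 209.8878109063391, 'camera_from_world': array([[ 0.64028624,  0.7680725 ,  0.00990792, -0.34602975],
       [-0.4163026 ,  0.33614344,  0.84480751,  0.19126959],
       [ 0.64554294, -0.54504332,  0.5349786 , -1.65027562],
       [ 0.        ,  0.        ,  0.        ,  1.        ]])}
top {'fovy': 48.392646696363585, 'cx': 268.858872142342, 'cy': 211.04183648828172, 'camera_from_world': array([[ 0.02041095, -0.99966177, -0.01611642, -0.04383508],
       [ 0.99952988,  0.02003408,  0.02320913, -0.58653523],
       [-0.0228784 , -0.01658256,  0.99960072, -1.16155576],
       [ 0.        ,  0.        ,  0.        ,  1.        ]])}
```

View pics/top0.png

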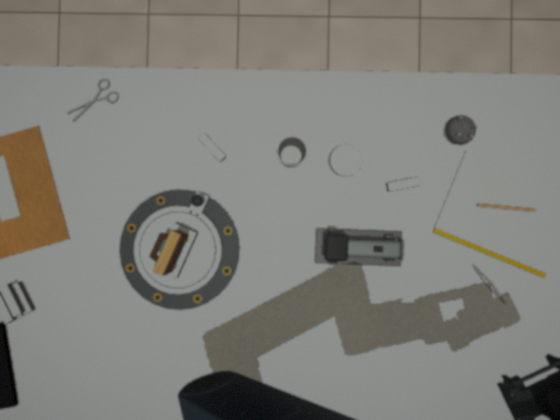

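View pics/scene0.png

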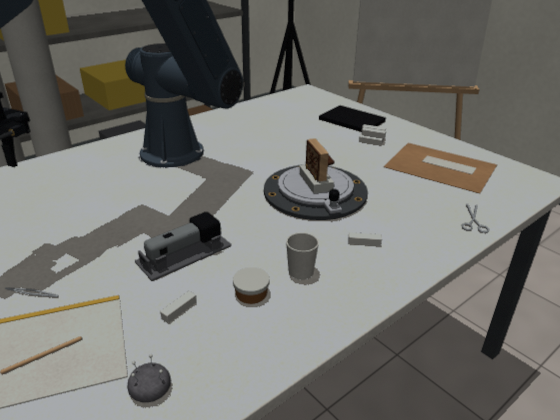

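The top view shows the turntable at about (180,249) with the knob at (198,201). The wanted hole is at (161,200) and the carved face looks right and slightly down. The dock with the scanner is at about (360,246), head on the left (+y). The scene view agrees; the cup and jar are beyond the dock.

```bash
cat > h.py <<'E'
import cv2,numpy as np
from rig import *
def ray(c,uv):
    uv=np.atleast_2d(np.array(uv,float));f=c["color"].shape[0]/2/np.tan(np.radians(c["fovy"]/2))
    d=np.c_[(uv[:,0]-c["cx"])/f,-(uv[:,1]-c["cy"])/f,-np.ones(len(uv))]
    T=c["camera_from_world"];R=T[:3,:3];return -R.T@T[:3,3],d@R
def onz(c,uv,z):
    o,d=ray(c,uv);return (o+d*((z-o[2])/d[:,2])[:,None])[:,:2]
def proj(c,P):
    T=c["camera_from_world"];p=np.atleast_2d(P)@T[:3,:3].T+T[:3,3];f=c["color"].shape[0]/2/np.tan(np.radians(c["fovy"]/2))
    return np.c_[c["cx"]-f*p[:,0]/p[:,2],c["cy"]+f*p[:,1]/p[:,2]]
def blobs(m,amin):
    n,l,s,ce=cv2.connectedComponentsWithStats(m.astype(np.uint8));return [(ce[i],s[i]) for i in range(1,n) if s[i,4]>=amin]
E
python3 - <<'E'
from h import *
from scipy.optimize import least_squares
c=capture("top");im=c["color"];hsv=cv2.cvtColor(im,cv2.COLOR_BGR2HSV)
m=(hsv[...,1]>110)&(hsv[...,0]>12)&(hsv[...,0]<32);m[:180]=0;m[320:]=0;m[:,:110]=0;m[:,250:]=0
B=[b for b in blobs(m,6) ];print([(b[0].round(1),b[1][4]) for b in B])
P=onz(c,[b[0] for b in B],.016)
ctr=onz(c,[[180,249]],.016)[0]
r=np.hypot(*(P-ctr).T);P=P[(r>.115)&(r<.145)];print(P.round(4))
# pattern fit: centre, angle, r fixed
def res(q):
    d=P-q[:2];a=np.arctan2(d[:,1],d[:,0]);k=np.round((a-q[2])/(np.pi/4));t=q[2]+k*np.pi/4
    return (P-q[:2]-.13*np.c_[np.cos(t),np.sin(t)]).ravel()
s=least_squares(res,[*ctr,np.radians(-21)]);print(s.x[:2],np.degrees(s.x[2]),s.fun.round(4))
# knob top
m=(hsv[...,2]<45);m[:185]=0;m[215:]=0;m[:,:185]=0;m[:,212:]=0
for b in blobs(m,15):print('knob',b[0],b[1],onz(c,b[0],.08))
# dock + scanner
g=cv2.cvtColor(im,cv2.COLOR_BGR2GRAY);roi=(slice(215,275),slice(305,415))
print(g[222:272:4,305:415:6])
cv2.imwrite("pics/dock.png",cv2.resize(im[205:285,300:420],None,fx=6,fy=6,interpolation=cv2.INTER_CUBIC))
E
```

```text
[(array([160.3, 200.1]), np.int32(46)), (array([131.2, 227.5]), np.int32(49)), (array([227.6, 230.4]), np.int32(38)), (array([167.5, 252.3]), np.int32(497)), (array([129.7, 267.7]), np.int32(55)), (array([226.4, 270.6]), np.int32(40)), (array([157., 297.]), np.int32(53)), (array([197. , 298.3]), np.int32(47))]
[[0.6088 0.2386]
 [0.5392 0.3096]
 [0.5369 0.0693]
 [0.4393 0.3106]
 [0.4376 0.0698]
 [0.3686 0.2407]
 [0.3677 0.1413]]
[0.48825915 0.18987056] -22.994382076270778 [ 0.      0.      0.0002  0.0001 -0.0001 -0.0001 -0.0002  0.0002  0.0001
 -0.0004 -0.      0.0001 -0.      0.0001]
[[146 145 144 146 144 145 146 145 146 145 145 145 144 145 144 143 146 145
  145]
 [145 146 139 139 106 124 144 144 144 145 144 147 143 144 145 145 145 144
  145]
 [146 147  94  84  60  63  65  89  92  97  95  94 103 106 116 117 128 143
  143]
 [147 146  94  63  42  38  42  73  86  86  85  88  87  75  66  84 101 143
  144]
 [145 145  94  59  47  48  45  40  55  53  55  54  53  48  54  68  86 144
  143]
 [146 145  93  59  47  48  45  51 102  99  96  91  89  84  85  82  66 144
  146]
 [147 146  94  55  48  47  46  59 112 111 111 107  63  94 105 106  71 145
  144]
 [145 143  95  55  49  49  46  63 115 115 113 111  51  90 106 105  75 144
  145]
 [145 145  94  57  49  48  44  55 102 102 104 106 104 104 107 105  75 144
  144]
 [146 144  95  87  45  44  44  61  87  87  86  87  82  63  63  76  77 144
  144]
 [143 144  99 101  63  55  82  81  64  81  89  89  88  85  84  85 119 142
  143]
 [144 144 145 143 136  99  99  98  95  96 135 135 133 124 119 116 133 142
  143]
 [145 146 144 137  97  97  99  96  97  97 142 142 143 143 143 143 143 142
  144]]
```

View pics/dock.png

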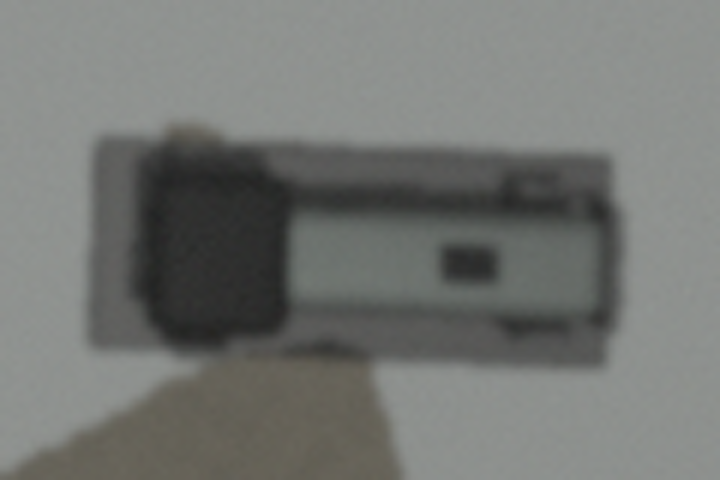

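>>> jog_arm(delta_pos=[[3,5,0],[6,10,0],[9,15,0],[12,20,0],[15,26,0],[17,32,0],[19.5,38,0],[22,44,0],[24.5,50,0],[27,56,0],[29,61,0],[30.5,65,0]], turn=[-5,-10,-15,-20,-25,-30,-35,-40,-45,-49.4,-49.4,-49.4], grip=[0,0,0,0,0,0,0,0,0,0,0,0])

```text
time_s: 1.65
position: [0.5834, 0.0927, 0.2223]
tcp_rot: [[0.921, -0.389, -0.0], [-0.389, -0.921, 0.0], [-0.0, -0.0, -1.0]]
force: [0.5, 0.3, -1.4]
opening: 1.005
grasp_force: 0.0
```

>>> jog_arm(delta_pos=[[1.5,2.8,0],[2.5,4.8,-1],[2.5,4.8,-2],[2.5,4.8,-2]], turn=[0,0,0,0], grip=[0.3,0.3,0.3,0.3])

```text
time_s: 2.15
position: [0.6062, 0.137, 0.2006]
tcp_rot: [[0.92, -0.391, -0.005], [-0.391, -0.92, -0.001], [-0.004, 0.003, -1.0]]
force: [0.2, 0.5, -0.0]
opening: 0.719
grasp_force: 0.0
```

```bash
cat > w.py <<'E'
from h import *
import sys
s=read_state();R=s["tcp_rot"];print(s["time_s"],s["position"].round(4),'yaw',np.degrees(np.arctan2(R[1,0],R[0,0])).round(2),'z',R[:,2].round(4),s["force"].round(1),s["opening"],s["joint_positions"].round(1))
c=capture("wrist");cv2.imwrite("pics/%s.png"%sys.argv[1],c["color"]);np.save("pics/%s.npy"%sys.argv[1],c,allow_pickle=True)
E
python3 w.py w1
python3 - <<'E'
from h import *
c=np.load("pics/w1.npy",allow_pickle=True).item()
print(proj(c,[[.608,.1391,.08],[.608,.1391,.054],[.6088,.2386,.016]]))
E
```

```text
2.15 [0.6062 0.137  0.2006] yaw -23.05 z [-4.7e-03 -8.0e-04 -1.0e+00] [ 0.2  0.5 -0. ] 0.7186494345278138 [  2.5  31.5  83.7  -0.   65.1 115.5]
[[275.75696207 205.44838426]
 [275.97025182 197.74404039]
 [193.74214559 222.06894607]]
```

View pics/w1.png

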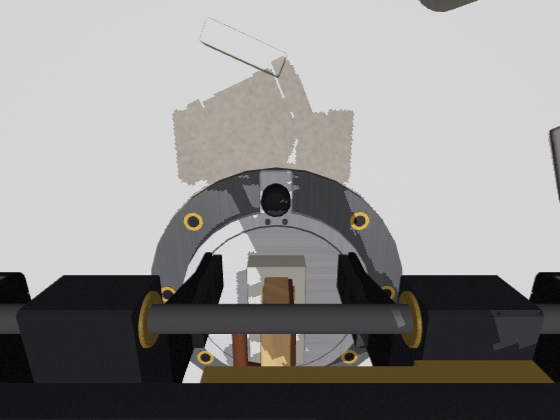

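The wrist view puts the knob at (275,200) and the next hole at (193,222), both as predicted. I'll descend and grip.

>>> jog_arm(delta_pos=[[0.1,0.15,-4],[0.1,0.15,-8],[0.1,0.15,-11],[0.1,0.15,-13.5],[0.1,0.15,-15],[0.1,0.15,-15.2],[0.1,0.15,-15.2],[0.1,0.15,-15.2]], turn=[0,0,0,0,0,0,0,0], grip=[0.3,0.3,0.3,0.3,0.3,0.3,0.3,0.3])

```text
time_s: 3.2
position: [0.6098, 0.1397, 0.0518]
tcp_rot: [[0.921, -0.391, 0.002], [-0.391, -0.921, 0.0], [0.002, -0.001, -1.0]]
force: [-0.2, 0.4, -0.2]
opening: 0.698
grasp_force: 0.0
```

>>> jog_arm(delta_pos=[[0,0,0],[0,0,0],[0,0,0],[0,0,0],[0,0,0],[0,0,0],[0,0,0],[0,0,0]], turn=[0,0,0,0,0,0,0,0], grip=[0.5,0.6,0.7,0.8,0.9,1,1,1])

```text
time_s: 4.2
position: [0.6089, 0.1398, 0.0506]
tcp_rot: [[0.921, -0.391, 0.0], [-0.391, -0.921, 0.0], [0.0, -0.0, -1.0]]
force: [-0.1, -0.2, -0.4]
opening: 0.309
grasp_force: 30.0
```

>>> jog_arm(delta_pos=[[0,0,0.4],[0,0,0.8],[0,0,1.2],[0,0,1.3],[0,0,1.3]], turn=[0,0,0,0,0], grip=[1,1,1,1,1])

```text
time_s: 4.82
position: [0.6088, 0.1397, 0.0635]
tcp_rot: [[0.921, -0.391, -0.0], [-0.391, -0.921, -0.0], [-0.0, 0.0, -1.0]]
force: [1.5, -0.3, -5.4]
opening: 0.313
grasp_force: 30.0
```

Run:
```python
from h import *
c=np.array([.4883,.1899])
p0=.13*np.array([np.cos(np.radians(-23)),np.sin(np.radians(-23))])
for k in range(1,12):
    a=np.radians(-23+4.1*k); p=.13*np.array([np.cos(a),np.sin(a)]);print(k,4.1*k,((p-p0)*100).round(2))
a=np.radians(22);print(((.13*np.array([np.cos(a),np.sin(a)])-p0)*100).round(2))
s=read_state();print(s["position"],s["force"],s["moment"])
```

```text
1 4.1 [0.33 0.87]
2 8.2 [0.6  1.76]
3 12.299999999999999 [0.81 2.67]
4 16.4 [0.95 3.59]
5 20.5 [1.02 4.51]
6 24.599999999999998 [1.03 5.44]
7 28.699999999999996 [0.97 6.37]
8 32.8 [0.84 7.29]
9 36.9 [0.65 8.2 ]
10 41.0 [0.4 9.1]
11 45.099999999999994 [0.08 9.97]
[0.09 9.95]
[0.60881771 0.13966349 0.06345908] [ 1.5121341  -0.30381813 -5.3911756 ] [ 0.01076122 -0.18120618 -0.05927274]
```

Force −5.4 N: the pin is drawn. Swing along the arc.

>>> jog_arm(delta_pos=[[0.33,0.87,0],[0.6,1.76,0],[0.81,2.67,0],[0.95,3.59,0],[1.02,4.51,0],[1.03,5.44,0],[0.97,6.37,0],[0.84,7.29,0],[0.65,8.2,0],[0.4,9.1,0],[0.09,9.95,0],[0.09,9.95,0]], turn=[4.1,8.2,12.3,16.4,20.5,24.6,28.7,32.8,36.9,41,45,45], grip=[1,1,1,1,1,1,1,1,1,1,1,1])

```text
time_s: 6.32
position: [0.6092, 0.2395, 0.0632]
tcp_rot: [[0.927, 0.376, -0.001], [0.376, -0.927, -0.001], [-0.001, 0.0, -1.0]]
force: [0.8, -0.4, -7.7]
opening: 0.309
grasp_force: 30.0
```

>>> jog_arm(delta_pos=[[0,0,0],[0,0,-0.4],[0,0,-0.8],[0,0,-1.2],[0,0,-1.3],[0,0,-1.3]], turn=[0,0,0,0,0,0], grip=[1,1,1,1,1,1])

```text
time_s: 7.08
position: [0.6096, 0.239, 0.0506]
tcp_rot: [[0.927, 0.375, -0.001], [0.375, -0.927, -0.0], [-0.001, 0.0, -1.0]]
force: [-1.2, -0.8, -3.3]
opening: 0.313
grasp_force: 30.0
```

>>> jog_arm(delta_pos=[[0,0,0],[0,0,0],[0,0,0],[0,0,0],[0,0,0],[0,0,0]], turn=[0,0,0,0,0,0], grip=[0.6,0.45,0.35,0.3,0.3,0.3])

```text
time_s: 7.82
position: [0.6098, 0.2392, 0.0505]
tcp_rot: [[0.927, 0.375, 0.0], [0.375, -0.927, 0.0], [0.0, -0.0, -1.0]]
force: [0.4, -0.4, 0.1]
opening: 0.696
grasp_force: 0.0
```

>>> jog_arm(delta_pos=[[0,0,3],[0,0,8],[0,0,13],[0,0,15],[0,0,15],[0,0,15]], turn=[0,0,0,0,0,0], grip=[0.3,0.3,0.3,0.3,0.3,0.3])

```text
time_s: 8.57
position: [0.6088, 0.239, 0.1992]
tcp_rot: [[0.927, 0.375, -0.003], [0.375, -0.927, -0.001], [-0.003, -0.001, -1.0]]
force: [-0.7, 0.0, -0.1]
opening: 0.695
grasp_force: 0.0
```

```bash
python3 w.py w2
python3 - <<'E'
from h import *
for n in ("w1","w2"):
    c=np.load(f"pics/{n}.npy",allow_pickle=True).item()
    hsv=cv2.cvtColor(c["color"],cv2.COLOR_BGR2HSV)
    m=(hsv[...,2]<50);m[:150]=0;m[240:]=0;m[:,:230]=0;m[:,320:]=0
    for b in blobs(m,150):print(n,'dark',b[0].round(1),b[1])
    P=[.608,.1391] if n=="w1" else [.6088,.2386]
    print([proj(c,[*P,z]).round(1) for z in(.054,.08,.09)])
c=capture("top");cv2.imwrite("pics/top2.png",c["color"])
c=capture("scene");cv2.imwrite("pics/s2.png",cv2.resize(c["color"][110:260,230:430],None,fx=4,fy=4,interpolation=cv2.INTER_CUBIC))
print(proj(c,[[.6088,.2386,.08],[.6088,.2386,.054]]))
E
```

```text
8.575 [0.6088 0.239  0.1992] yaw 22.0 z [-2.6e-03 -5.0e-04 -1.0e+00] [-0.7  0.  -0.1] 0.6948570446516888 [11.7 34.  78.9  0.  67.3 79.7]
w1 dark [275.4 199.2] [261 184  29  33 702]
[array([[276. , 197.7]]), array([[275.8, 205.4]]), array([[275.7, 208.8]])]
w2 dark [280.3 200.6] [266 185  29  33 698]
[array([[279.5, 198.7]]), array([[279.4, 206.5]]), array([[279.4, 209.9]])]
[[360.17716921 178.33106113]
 [359.22330602 186.66752746]]
```

View pics/w2.png

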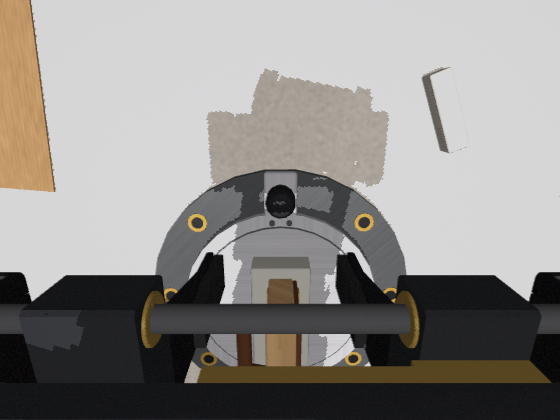

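The knob (280,201) sits midway between its neighbouring holes with the same size and height as at the start, so the pin is home. Now the dock.

Run:
```python
from h import *
c=capture("top")
k=np.array([[97,136],[612,155],[607,367],[88,347]])/6+[300,205]-.4
P=onz(c,k,.008);print(P.round(4),P.mean(0));e=P-np.roll(P,-1,0);print(np.hypot(*e.T))
print(np.degrees(np.arctan2(*(P[0]-P[1])[::-1])),np.degrees(np.arctan2(*(P[3]-P[2])[::-1])))
# scanner handle axis at z=.07 : mid edges
print(onz(c,np.array([[290,257],[600,265]])/6+[300,205]-.4,.07))
```

```text
[[ 0.5492 -0.1496]
 [ 0.5457 -0.3624]
 [ 0.4582 -0.3616]
 [ 0.4618 -0.1475]] [ 0.50373184 -0.25526839]
[0.21285986 0.08753176 0.21415978 0.08745455]
89.06523553994994 89.04431900711215
[[ 0.50395891 -0.22077569]
 [ 0.50340979 -0.3418096 ]]
```

>>> jog_arm(delta_pos=[[-1,-4,0.5],[-2,-9,0.5],[-3,-14,0.5],[-4,-19,0.5],[-5,-24,0.5],[-6.2,-29,0.5],[-7.3,-34,0.5],[-8.3,-39,0.5],[-9.3,-44,0.5],[-10,-47,0],[-10.5,-49.4,0],[-10.5,-49.4,0]], turn=[7,14,21,28,35,42,49,56,62,67,67,67], grip=[0,0,0,0,0,0,0,0,0,0,0,0])

```text
time_s: 10.28
position: [0.5044, -0.2563, 0.1998]
tcp_rot: [[0.02, 1.0, -0.001], [1.0, -0.02, 0.0], [0.0, -0.001, -1.0]]
force: [0.6, 0.2, 0.1]
opening: 0.999
grasp_force: 0.0
```

```bash
python3 w.py w3
python3 - <<'E'
from h import *
c=np.load("pics/w3.npy",allow_pickle=True).item()
a=np.radians(89.05);u=np.array([np.cos(a),np.sin(a)]);v=np.array([-u[1],u[0]]);o=np.array([.504,-.2553])
for x,y,z in[(-.09,.021,.07),(-.09,-.021,.07),(.035,.021,.07),(.035,-.021,.07),(.035,.032,.076),(.035,-.032,.076),(.09,.032,.076),(.09,-.032,.076),(.1075,.044,.008),(.1075,-.044,.008)]:
    print((x,y,z),proj(c,[*(o+x*u+y*v),z]).round(1))
E
```

```text
10.275 [ 0.5044 -0.2563  0.1998] yaw 88.83 z [-6.e-04  4.e-04 -1.e+00] [0.6 0.2 0.1] 0.9989733281494401 [-38.3  27.3  92.1  -0.   60.7 -37.1]
(-0.09, 0.021, 0.07) [[258.9 288.3]]
(-0.09, -0.021, 0.07) [[300.8 288.2]]
(0.035, 0.021, 0.07) [[255.4 163.9]]
(0.035, -0.021, 0.07) [[302.8 163.7]]
(0.035, 0.032, 0.076) [[242.3 165.1]]
(0.035, -0.032, 0.076) [[315.9 164.7]]
(0.09, 0.032, 0.076) [[239.6  98.1]]
(0.09, -0.032, 0.076) [[317.8  97.7]]
(0.1075, 0.044, 0.008) [[234.8  81.4]]
(0.1075, -0.044, 0.008) [[323.   80.9]]
```

View pics/w3.png

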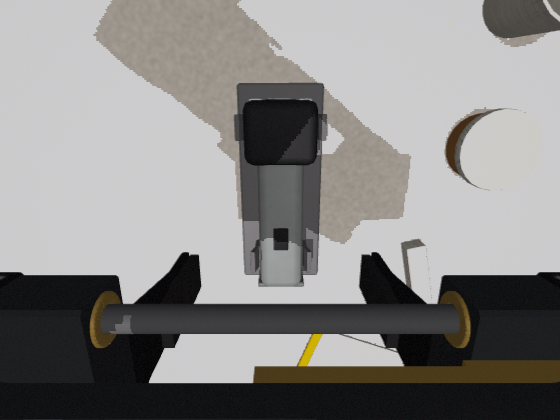

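The wrist view shows the head at columns 243–318, rows 100–165, and the handle at 258–302, within 1 mm of the prediction. I'll go down and grip it.

>>> jog_arm(delta_pos=[[0.05,0.1,-4],[0.05,0.1,-9],[0.05,0.1,-13],[0.05,0.1,-15.5],[0.05,0.1,-16.8],[0.05,0.1,-16.8],[0.05,0.1,-16.8],[0.05,0.1,-16.8]], turn=[0,0.1,0.2,0.2,0.2,0.2,0.2,0.2], grip=[0,0,0,0,0,0,0,0.1])

```text
time_s: 11.32
position: [0.5061, -0.2542, 0.0337]
tcp_rot: [[0.014, 1.0, 0.002], [1.0, -0.014, -0.001], [-0.001, 0.002, -1.0]]
force: [-0.4, -1.3, 0.1]
opening: 0.952
grasp_force: 0.0
```

>>> jog_arm(delta_pos=[[0,0,0],[0,0,0],[0,0,0],[0,0,0],[0,0,0],[0,0,0],[0,0,0],[0,0,0]], turn=[0,0,0,0,0,0,0,0], grip=[0.2,0.3,0.4,0.5,0.6,0.8,1,1])

```text
time_s: 12.32
position: [0.5052, -0.2538, 0.0325]
tcp_rot: [[0.014, 1.0, -0.0], [1.0, -0.014, 0.0], [0.0, -0.0, -1.0]]
force: [-0.7, 0.1, -0.1]
opening: 0.481
grasp_force: 30.0
```

>>> jog_arm(delta_pos=[[0,0,0.3],[0,0,1],[0,0,2],[0,0,3.2],[0,0,4.4],[0,0,5.35],[0.5,1,5.35],[1.5,3,5.35],[2.6,5.5,5.35],[3.8,8,5.35],[5,10.5,5.35],[6,13,5.35]], turn=[0,0,0,0,0,0,1.2,4,7,10,13,16], grip=[1,1,1,1,1,1,1,1,1,1,1,1])

```text
time_s: 13.82
position: [0.5655, -0.122, 0.0856]
tcp_rot: [[-0.265, 0.964, -0.001], [0.964, 0.265, 0.001], [0.001, -0.001, -1.0]]
force: [0.6, 0.7, -4.8]
opening: 0.481
grasp_force: 30.0
```

>>> jog_arm(delta_pos=[[1,2.3,0],[1.8,3.9,0],[2.4,4.9,0],[2.78,5.46,0],[2.78,5.46,0],[2.78,5.46,0],[2.78,5.46,0]], turn=[2.8,5,6.2,6.8,6.8,6.8,6.8], grip=[1,1,1,1,1,1,1])

```text
time_s: 14.7
position: [0.5929, -0.0698, 0.0861]
tcp_rot: [[-0.374, 0.928, -0.0], [0.928, 0.374, -0.0], [0.0, -0.0, -1.0]]
force: [1.0, 0.6, -5.0]
opening: 0.476
grasp_force: 30.0
```

```bash
python3 w.py w4
python3 - <<'E'
from h import *
c=capture("top");cv2.imwrite("pics/t4.png",c["color"])
a=np.radians(112);n=np.array([np.cos(a),np.sin(a)]);ax=np.array([.4883,.1899])
f=ax-.016*n;print('face',f,proj(c,[*f,.149]),'lens',f-.175*n,proj(c,[*(f-.175*n),.1065]))
b=np.hstack([c["color"][140:300,100:380]]);cv2.imwrite("pics/t4c.png",cv2.resize(b,None,fx=2.8,fy=2.8,interpolation=cv2.INTER_CUBIC))
E
```

```text
14.7 [ 0.5929 -0.0698  0.0861] yaw 111.94 z [-2.e-04 -1.e-04 -1.e+00] [ 1.   0.6 -5. ] 0.4764217326625098 [-17.4  38.5  92.5  -0.   49.  -39.4]
face [0.49429371 0.17506506] [[172.75429018 249.96027821]] lens [0.55984986 0.01280788] [[248.32572558 221.63929117]]
```

View pics/t4c.png

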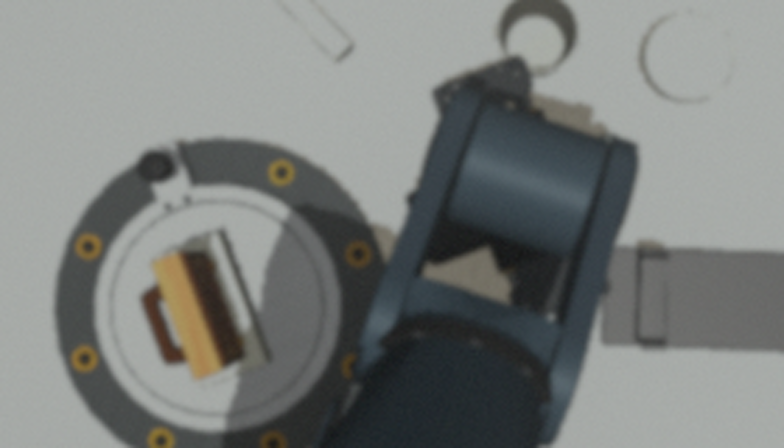

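View pics/w4.png

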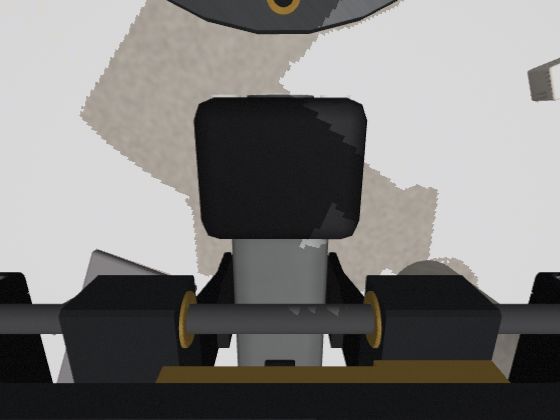

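The wrist view shows the scanner straight in the gripper, with its head at columns 195–366. The top view shows the block face turned towards the scanner, and the pin arm in the new hole. Hold still.

>>> jog_arm(delta_pos=[[0,0,0],[0,0,0],[0,0,0],[0,0,0],[0,0,0],[0,0,0],[0,0,0],[0,0,0],[0,0,0],[0,0,0],[0,0,0],[0,0,0]], turn=[0,0,0,0,0,0,0,0,0,0,0,0], grip=[1,1,1,1,1,1,1,1,1,1,1,1])

```text
time_s: 16.3
position: [0.5931, -0.0692, 0.0861]
tcp_rot: [[-0.375, 0.927, 0.0], [0.927, 0.375, -0.0], [-0.0, 0.0, -1.0]]
force: [0.5, 0.2, -3.6]
opening: 0.481
grasp_force: 30.0
```

>>> jog_arm(delta_pos=[[0,0,0],[0,0,0],[0,0,0],[0,0,0],[0,0,0],[0,0,0],[0,0,0],[0,0,0],[0,0,0],[0,0,0],[0,0,0],[0,0,0]], turn=[0,0,0,0,0,0,0,0,0,0,0,0], grip=[1,1,1,1,1,1,1,1,1,1,1,1])

```text
time_s: 17.8
position: [0.5932, -0.0692, 0.0861]
tcp_rot: [[-0.375, 0.927, 0.0], [0.927, 0.375, -0.0], [-0.0, 0.0, -1.0]]
force: [0.0, 0.1, -4.8]
opening: 0.479
grasp_force: 30.0
```

>>> jog_arm(delta_pos=[[-0.4,-0.6,0],[-1,-2,0],[-2,-4,0],[-3.2,-6.5,0],[-4.4,-9,0],[-5.6,-11.5,0],[-6.8,-14,0],[-7.8,-16.3,0],[-8.5,-17.8,0],[-8.78,-18.46,0],[-8.78,-18.46,0],[-8.78,-18.46,0]], turn=[-0.7,-2.5,-5,-8,-11,-14,-17,-20,-22,-22.8,-22.8,-22.8], grip=[1,1,1,1,1,1,1,1,1,1,1,1])

```text
time_s: 19.3
position: [0.5054, -0.253, 0.086]
tcp_rot: [[0.013, 1.0, -0.0], [1.0, -0.013, 0.001], [0.001, -0.0, -1.0]]
force: [0.4, 0.0, -4.1]
opening: 0.478
grasp_force: 30.0
```

>>> jog_arm(delta_pos=[[0,0,0],[0,0,-0.6],[0,0,-1.4],[0,0,-2.2],[0,0,-3],[0,0,-3.6],[0,0,-4.1],[0,0,-4.5],[0,0,-4.8],[0,0,-4.9],[0,0,-4.9]], turn=[0,0,0,0,0,0,0,0,0,0,0], grip=[1,1,1,1,1,1,1,1,1,1,1])

```text
time_s: 20.68
position: [0.5054, -0.2539, 0.0371]
tcp_rot: [[0.014, 1.0, 0.0], [1.0, -0.014, -0.0], [-0.0, 0.0, -1.0]]
force: [0.4, 0.4, -4.1]
opening: 0.476
grasp_force: 30.0
```

>>> jog_arm(delta_pos=[[0,0,-0.1],[0,0,-0.2],[0,0,-0.3],[0,0,-0.35],[0,0,-0.4],[0,0,-0.43],[0,0,-0.45],[0,0,-0.45],[0,0,-0.45]], turn=[0,0,0,0,0,0,0,0,0], grip=[1,1,1,1,1,1,1,1,1])

```text
time_s: 21.8
position: [0.5053, -0.2538, 0.0325]
tcp_rot: [[0.014, 1.0, -0.0], [1.0, -0.014, 0.0], [0.0, -0.0, -1.0]]
force: [-0.1, 0.0, -4.6]
opening: 0.483
grasp_force: 30.0
```

>>> jog_arm(delta_pos=[[0,0,-0.03],[0,0,-0.05],[0,0,-0.05],[0,0,-0.05]], turn=[0,0,0,0], grip=[1,1,1,1])

```text
time_s: 22.3
position: [0.5054, -0.2538, 0.0325]
tcp_rot: [[0.014, 1.0, 0.0], [1.0, -0.014, -0.0], [-0.0, 0.0, -1.0]]
force: [-1.6, 0.6, 2.7]
opening: 0.481
grasp_force: 30.0
```

Now in contact (+2.7 N). Open, then withdraw.

>>> jog_arm(delta_pos=[[0,0,0],[0,0,0],[0,0,0],[0,0,0],[0,0,0],[0,0,0],[0,0,0],[0,0,0]], turn=[0,0,0,0,0,0,0,0], grip=[0.5,0.4,0.3,0.2,0.1,0,0,0])

```text
time_s: 23.3
position: [0.5054, -0.2538, 0.032]
tcp_rot: [[0.014, 1.0, 0.0], [1.0, -0.014, -0.0], [-0.0, 0.0, -1.0]]
force: [-0.8, -0.7, -0.9]
opening: 0.992
grasp_force: 0.0
```

>>> jog_arm(delta_pos=[[0,0,1.5],[0,0,4],[0,0,8],[0,0,12],[0,0,15],[0,0,16.75],[0,0,16.75],[0,0,16.75]], turn=[0,0,0,0,0,0,0,0], grip=[0,0,0,0,0,0,0,0])

```text
time_s: 24.3
position: [0.5048, -0.2534, 0.1993]
tcp_rot: [[0.014, 1.0, -0.001], [1.0, -0.014, 0.0], [0.0, -0.001, -1.0]]
force: [0.8, -0.1, -1.4]
opening: 1.0
grasp_force: 0.0
```

```bash
python3 w.py w5
python3 - <<'E'
from h import *
a=np.load("pics/w3.npy",allow_pickle=True).item()["color"];b=np.load("pics/w5.npy",allow_pickle=True).item()["color"]
cv2.imwrite("pics/cmp.png",np.hstack([a[60:310,180:480],b[60:310,180:480]]))
E
```

```text
24.3 [ 0.5048 -0.2534  0.1993] yaw 89.2 z [-7.e-04  5.e-04 -1.e+00] [ 0.8 -0.1 -1.4] 1.0000805262443997 [-38.   27.3  92.2  -0.   60.6 -37.2]
```

View pics/cmp.png

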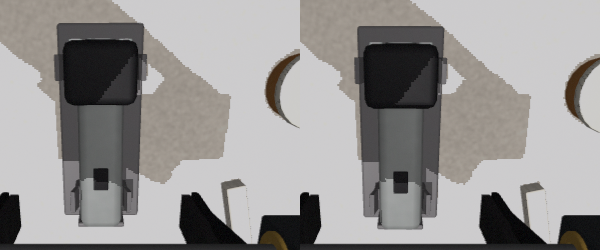

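The comparison (before on the left, after on the right) shows the scanner lying in the dock exactly as it did at the start, clear of the gripper.

```bash
python3 -c "
from rig import *
print(hand_in())"
```

```text
the job is handed in; nothing more can be done
None
```

The job is done and handed in at 24.3 s: the turntable is indexed one hole counter-clockwise with the pin home, the scanner was held level about 175 mm in front of the carved face for over two seconds, and it is back in its dock as it lay.

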